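# Draw the guide stick from under the boards and fit it to the slab board

## Robot

A 7-joint arm with a two-finger parallel gripper is mounted at the origin on a cart in front of the work surface, level with it; the furniture and walls round the work are solid. World frame = base frame: x ahead of the robot, y to its left, z up, the work surface at z = 0. Lengths are in mm, angles in degrees, forces in N, time in s.
With the tool pointing down it reaches from about 425 to 1025 mm from the base axis. Payload 9.4 kg.
Tool frame: the origin (TCP) lies on the centre line of the jaws, within the pads' length; the fingertips stand 8 mm ahead of it and the grasp point (between the pads) lies 11 mm behind it; z points along the fingers, y is the line along which they close (so a half turn about z gives the same grasp; the last joint's range is limited). The gripper opens to 85 mm and grips with 20 to 120 N. Pads are 22 mm wide; open, the fingers measure 114 mm over their backs; the gripper's body (76 mm by 85 mm) begins 54 mm behind the grasp point. The pads swing forward as they close: fully open they stand 13 mm farther back than shut.
Start: joints at [40.697, 34.337, -0.143, 91.639, 0.103, 54.024, -4.572], TCP at [511.825, -513.477, 239.275] pointing down, gripper open.
Joint ranges: [-147.43, 147.43], [-19.82, 112.94], [-74.19, 73.91], [6.32, 146.72], [-59.91, 239.91], [6.04, 106.73], [-150.56, 150.56]. Speed limits (degrees/s): [127.2, 127.2, 172.46, 172.46, 180, 180, 180].

## Interface

Orientations are given as a 3x3 rotation matrix whose columns are the frame's x, y, z axes.
In Python, from workcell import telemetry, viewer, job gives the robot as it stands. The module is installed in compiled form; this text tells all that it offers.
- The arm moves only by the tool servo_tool, never from a script. Its argument "motion" is text: rows parted by semicolons, each of 5 numbers parted by spaces: the shift along the tool's x, y, z in cm, then the turn about the tool's z in rad, then the closure, from 0 (fully open) to 1 (shut). In form: x y z twist jaw; .... A call has exactly 10 rows; each row shifts and turns the commanded pose from where the row before left it, along the tool's axes as they then stand; what a row does not reach is not made up. A row lasts 1/10 s, in which the tool goes at most 50 mm and 8.59 degrees, less where a joint would pass 70% of its speed; a pose out of reach is approached as far as the arm can. A call with a gripper value outside its range is refused whole. The fingers move at their own pace and stop on an object; "force" is the grip in N (left out, the last holds). Time passes only in rows, so rows that do not move let the fingers close, or fill a call up. It gives the time, the measured TCP pose, the force, the opening and the grip force at its end, in the units of the state.
- telemetry.state(): the state, without advancing time (a new reading comes with each control period).
- viewer.camera(name): name is "scene" or "top" or "wrist"; returns the picture (480x640x3 uint8, red, green, blue); there is no depth.
- viewer.camera_model(name): a dict with "vertical_fov" (degrees; the focal length in pixels is half the picture's height over the tangent of half this angle, whatever the lens; pixels are square), "cx", "cy" (the principal point, pixels), "dist" ([k1, k2, p1, p2, k3] as OpenCV has them; the pictures are not rectified), "position" and "orientation" of the camera in the world. Camera axes: x right, y down, z forward; pixel columns grow to the right and rows downward; lengths in mm; the calibration is good to about 2 mm. A picture is of the moment at which its call begins: read the wrist's pose just before it. camera_model takes no time and is no camera call; for the wrist camera it gives the pose at the moment of the call.
- job.job_done(): hands the job in; it is judged then, once.
Trained networks look in the newest picture that a camera, given by its name, has taken for a name from the list of things; names that differ only in an ending like _2 or _b are one class to them, and where a whole thing is asked for, a point or a joint stands for the part that bears it (a point fixed in the world has none). Each returns a list of dicts, best first, with "confidence" (0 to 1); they miss things now and then, are a little off and sometimes report something else, mostly with a low value. They report only what shows in the picture. A call takes as long as a camera call.
- viewer.silhouettes(camera, query): "region" (480x640 bool, what is visible of it) and "uv" ([column, row] in pixels, amid what is visible of it).
The state is a dict: "time_s": time; "q": joint angles; "joint_vel": joint speeds; "effort": joint torques, N m; "eef_pos": TCP position; "tool_rot": TCP orientation; "wrist_force": force on the tool from outside, world axes, zero at the start; "torque": the same for the moment, N m; "width": opening from 0.0 (shut) to 1.0 (fully open); "grasp_force": force on a finger pad.
Only numpy, scipy, OpenCV 4.12 (cv2) and the standard library are available. Lean on these libraries where they do the work, as an engineer would, in place of code of your own. Each camera call takes 0.05 s, during which the arm holds its last target. There are 200 camera calls.

## Task

Draw the flat guide stick out from under the stack of boards, so that the boards settle onto their stand with the cup still standing on them. Then lay the stick flat in the empty channel of the slab board, with one end up to the channel's end stop, and turn the wooden catch across it to hold it down. Do not lift or topple the boards or the cup, and leave the tape roll, the stone and the small clay disc alone.

Things in the scene. Friction and masses are not known exactly. Their poses are not given: they have to be found in the camera images.
- stack_stand: Low pale wooden stand, fixed: base board 118 (x) x 126 (y) x 15 mm, front edge at x = -66 mm, with two upright smooth steel pins (12 mm thick, tops 54 mm above the bench) at x = -49, y = +-42 mm. Origin on the bench under the middle of the boards. Its -x axis is the way out for the stick, between the pins, which keep the boards from following.
- stand_top (a point): Point on the upper face of the stand's base board (15 mm above the bench), above the stand's origin, same axes.
- stick_center (a point): Centre of the guide stick, a loose flat wooden bar 140 (x, length) x 30 (y) x 8 mm (z), 40 g, on the stand under the boards, its length nearly along the stand's x. Its -x end is the free one: it sticks out about 85 mm in front of the boards and 60 mm beyond the stand's front edge, its underside there 15 mm clear of the bench; about 55 mm is under the boards.
- boards_center (a point): Centre (half-way up) of the stack of boards: four thin boards glued into one loose block 84 (x) x 132 (y) x 37 mm, 0.24 kg, resting on the stick alone, its front face 0 to 4 mm behind the pins. When the stick is drawn away it goes down 8 mm onto the stand, its rear first; if the stick is raised or tipped while it is drawn, the boards tip with it.
- cup_center (a point): Centre (half-way up) of the pierced clay cup, a loose open round cup 72 mm across and 54 mm high with small windows, standing on top of the boards.
- slab_board: Slab-rolling board, fixed, origin on the bench. Its plywood base is 12 mm thick and spans x = -88 to +30, y = -53 to +53 mm. A twin of the guide stick is glued on along x at y = +36 mm (x = -70 to +70 mm, top 20 mm above the bench). The empty channel runs along x at y = -25 mm. The glued stick, and one laid in the channel, reach 40 mm beyond the base at +x.
- channel_center (a point): Where the middle of the stick's underside belongs: on the channel floor (12 mm above the bench), axes as the slab board's. Channel 40 mm wide between two lips 6 mm high, from x = -66 to +10 mm; end stop, 6 mm high, with its face at x = -75 mm. The +x end is open: there the stick's last 40 mm overhang the base and can be held while it is laid down.
- catch (a joint): Angle of the turn catch, a dark wooden bar 62 x 14 x 7 mm lying level (23 to 30 mm above the bench, 3 mm over a laid stick) on an upright pivot between channel and glued stick. 0: along the slab board's +x, beside the channel; grows clockwise seen from above; 1.57: square across the channel; stops at -0.7 and 1.62. Stays where left (0.03 N m friction). Starts clear of the channel.
- catch_hinge (a point): Point on the catch's vertical pivot axis (at x = -48, y = +10 mm of the slab board), half-way up the catch bar.
- catch_post (a point): Point on the axis of the upright round post by which the catch is turned: 12 mm thick, standing on the catch bar 44 mm from the pivot, from 30 to 63 mm above the bench; this point is 51 mm above the bench.
- tape: Small roll of paper tape lying flat, 57 mm across, 19 mm high, origin under its centre. Bystander.
- disc: Small clay disc, 28 mm across, 18 mm high, origin under its centre. Bystander.
- stone: Rough stone 40 x 52 x 28 mm, origin under its centre. Bystander.

How it is judged (in metres and radians):
On the way, in this order (a step that is already met when the one before it is completed fails the run):
1. the stick is out from under the boards, which have settled flat on the stand with the cup upright on them (horizontal distance between stick_center and stand_top above 0.115 m and x of boards_center in the frame of stand_top between -0.03 and 0.03 m and y of boards_center in the frame of stand_top between -0.03 and 0.03 m and z of boards_center in the frame of stand_top between 0.014 and 0.0225 m and angle between boards_center's own z axis and vertical below 0.06 rad and angle between the x axis of boards_center and the x axis of stand_top, either way round below 0.3 rad and horizontal distance between cup_center and boards_center below 0.035 m and angle between cup_center's own z axis and vertical below 0.08 rad and z of cup_center in the frame of boards_center between 0.04 and 0.05 m), for 0.2 s.
2. the stick lies flat in the channel, while the catch is still clear of it (x of stick_center in the frame of channel_center between -0.009 and 0.012 m and y of stick_center in the frame of channel_center between -0.0075 and 0.0075 m and z of stick_center in the frame of channel_center between 0.001 and 0.008 m and angle between the x axis of stick_center and the x axis of channel_center, either way round below 0.1 rad and value of joint catch below 0.6 rad), for 0.2 s.
3. the catch is turned across the stick in the channel (x of stick_center in the frame of channel_center between -0.009 and 0.012 m and y of stick_center in the frame of channel_center between -0.0075 and 0.0075 m and z of stick_center in the frame of channel_center between 0.001 and 0.008 m and angle between the x axis of stick_center and the x axis of channel_center, either way round below 0.1 rad and value of joint catch above 1.3 rad), for 0.2 s.
At the end, for the whole second after the job is handed in: Stick flat in the channel (7.5 mm sideways, 0.1 rad, end within about 17 mm of the stop), catch past 1.3 rad, boards flat on the stand (30 mm, 0.3 rad) with the cup upright on them (within 35 mm of their middle) (all of step 3 and x of boards_center in the frame of stand_top between -0.03 and 0.03 m and y of boards_center in the frame of stand_top between -0.03 and 0.03 m and z of boards_center in the frame of stand_top between 0.014 and 0.0225 m and angle between boards_center's own z axis and vertical below 0.06 rad and angle between the x axis of boards_center and the x axis of stand_top, either way round below 0.3 rad and horizontal distance between cup_center and boards_center below 0.035 m and angle between cup_center's own z axis and vertical below 0.08 rad and z of cup_center in the frame of boards_center between 0.04 and 0.05 m); the robot touches nothing.
It fails at once if the boards are tipped by more than 0.4 rad (angle between boards_center's own z axis and vertical above 0.4 rad).
It fails at once if the cup is tipped by more than 0.5 rad (angle between cup_center's own z axis and vertical above 0.5 rad).
It fails at once if the boards are raised by more than 15 mm (z of boards_center in the frame of stand_top above 0.0415 m).
It fails at once if the cup is lifted by more than 20 mm above its place on the boards (z of cup_center in the frame of boards_center above 0.0655 m).
It fails at once if a bystander is moved by more than 30 mm (distance of any of tape, disc, stone from where it was at the start of the episode above 0.03 m).
It also fails if it takes over 54 s, if anything falls off the work surface, if the arm or the gripper's body presses on something with over 40 N, if the wrist force passes 120 N, or if a joint passes its speed limit or range.

## Working session

There is one attempt and no reset: what is moved stays moved. The work goes in short steps, Python scripts to look and compute and a tool call to move; the robot and the scene stay as the last step left them, time stands still between calls to the robot, and variables do not carry over. Pictures are saved under pics/ and viewed, at most 12 in all, crops included, and the job is handed in when it is done.

Besides the shell and the picture viewer there is one more tool, called after ">>>" as a command line: name --argument value ..., lists and objects as JSON in quotes. servo_tool: Moves the arm, as the interface text tells. Its arguments: {"type":"object","properties":{"motion":{"type":"string"},"force":{"type":"number"}},"required":["motion"]}

```bash
mkdir -p pics
cat > h.py <<'E'
import numpy as np, cv2
from workcell import telemetry, viewer, job
def K(m):
    f=240/np.tan(np.radians(m["vertical_fov"])/2)
    return np.array([[f,0,m["cx"]],[0,f,m["cy"]],[0,0,1]])
def unproj(m,uv,z):
    p=cv2.undistortPoints(np.array(uv,float).reshape(-1,1,2),K(m),np.array(m["dist"],float)).reshape(-1,2)
    R=np.array(m["orientation"]);c=np.array(m["position"])
    d=np.c_[p,np.ones(len(p))]@R.T
    return c+d*((z-c[2])/d[:,2])[:,None]
def proj(m,P):
    R=np.array(m["orientation"]);c=np.array(m["position"])
    return cv2.projectPoints((np.array(P,float).reshape(-1,3)-c)@R,np.zeros(3),np.zeros(3),K(m),np.array(m["dist"],float))[0].reshape(-1,2)
def snap(n,fn):
    im=viewer.camera(n); cv2.imwrite(fn,im[:,:,::-1]); return im
E
python3 - <<'E'
from h import *
np.set_printoptions(precision=3,suppress=True)
s=telemetry.state();print(s)
for n in("top","scene"):
    snap(n,f"pics/{n}0.png");m=viewer.camera_model(n);print(n,m)
    for q in("stack_stand","stick_center","boards_center","cup_center","slab_board","catch","tape","disc","stone"):
        for d in viewer.silhouettes(n,q)[:2]:
            r=d["region"].astype(np.uint8);x=cv2.minAreaRect(cv2.findNonZero(r))
            print(q,round(d["confidence"],2),d["uv"],x,r.sum())
print(viewer.camera_model("wrist"))
E
```

```text
{'time_s': 0.0, 'q': array([40.698, 34.384, -0.145, 91.681,  0.103, 54.024, -4.57 ]), 'joint_vel': array([-0.077, -0.028, -0.097, -0.009, -0.051, -0.049,  0.033]), 'effort': array([  0.001, -77.644,   1.565, -25.8  ,   0.012,   0.009,   0.   ]), 'eef_pos': array([ 511.487, -513.159,  238.42 ]), 'tool_rot': array([[ 0.708,  0.706, -0.001],
       [ 0.706, -0.708,  0.001],
       [-0.   , -0.002, -1.   ]]), 'wrist_force': array([ 0.453, -0.506,  0.546]), 'torque': array([-0.026,  0.009,  0.022]), 'grasp_force': 0.0, 'width': 1.002800704683892}
top {'vertical_fov': 53.124577746859536, 'cx': 318.0282196766344, 'cy': 238.32034345556607, 'dist': array([-0.095,  0.   ,  0.   ,  0.   ,  0.   ]), 'position': array([472.202, -92.714, 930.782]), 'orientation': array([[ 0.001, -0.997,  0.076],
       [-1.   ,  0.001,  0.029],
       [-0.029, -0.076, -0.997]])}
stack_stand 0.62 [279.0, 250.1] ((264.773193359375, 230.51031494140625), (59.905426025390625, 65.28675842285156), 23.96249008178711) 739
stick_center 0.66 [299.3, 238.7] ((299.3608093261719, 243.0618438720703), (44.6569938659668, 16.800220
[... 2110 characters left out ...]
878906) 5466
catch 0.7 [352.7, 333.4] ((350.0000305175781, 334.0000305175781), (11.507928848266602, 34.85258483886719), 9.462322235107422) 363
tape 0.98 [350.1, 220.8] ((350.0, 220.5), (23.0, 30.0), 90.0) 577
disc 0.63 [259.5, 307.0] ((261.0, 308.0), (20.0, 18.0), 90.0) 332
stone 0.63 [368.1, 237.1] ((366.5000305175781, 236.50003051757812), (21.21320343017578, 21.21320343017578), 45.0) 393
{'vertical_fov': 60.961494797672174, 'cx': 322.03583575093074, 'cy': 239.65798703838195, 'dist': array([-0.07,  0.  ,  0.  ,  0.  ,  0.  ]), 'position': array([ 562.339, -462.074,  373.18 ]), 'orientation': array([[ 0.706, -0.68 , -0.201],
       [-0.709, -0.676, -0.2  ],
       [ 0.   ,  0.284, -0.959]])}
```

View pics/top0.png

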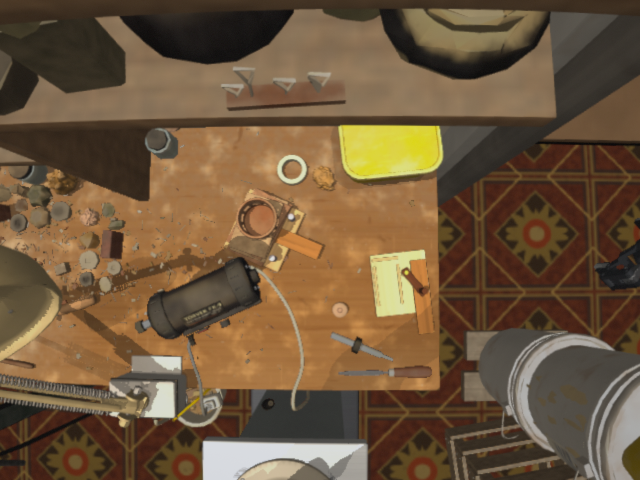

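View pics/scene0.png

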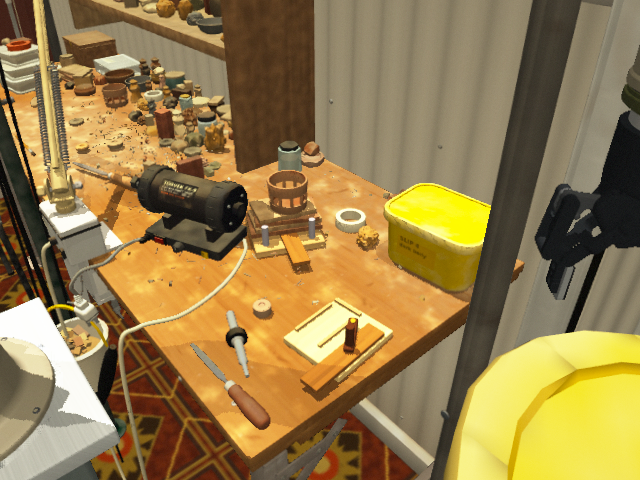

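The top view shows the stack at about (262,228) with the stick out to (312,248). The slab board is at (402,290), its glued stick on the right (425,297) overhanging downwards, and the catch is at (413,281). The scene view agrees. Next I'll get rough world positions.

Run:
```python
from h import *
np.set_printoptions(precision=1,suppress=True)
m=viewer.camera_model("top")
print(unproj(m,[[279,240],[285,230],[325,243],[316,260],[275,243]],23))
print("pins",unproj(m,[[292,215],[273,259]],54))
print("cup",unproj(m,[[257,217]],106), "slab",unproj(m,[[371,257],[425,250],[378,318]],12),"glued",unproj(m,[[413,261],[427,258],[434,331],[420,334]],20))
print("catch post",unproj(m,[[406,270]],63), unproj(m,[[424,293]],30))
print("by",unproj(m,[[292,170],[323,177],[340,310]],18))
```

```text
[[537.8   8.   23. ]
 [556.9  -3.3  23. ]
 [532.1 -79.5  23. ]
 [499.9 -62.5  23. ]
 [532.1  15.6  23. ]]
pins [[581.8 -19.1  54. ]
 [500.7  15.4  54. ]]
cup [[572.   37.5 106. ]] slab [[ 505.9 -167.3   12. ]
 [ 519.3 -270.8   12. ]
 [ 390.1 -180.    12. ]] glued [[ 498.  -246.1   20. ]
 [ 503.7 -272.8   20. ]
 [ 366.3 -284.6   20. ]
 [ 360.8 -258.1   20. ]]
catch post [[ 480.6 -226.1   63. ]] [[ 438.  -264.4   30. ]]
by [[ 674.   -15.5   18. ]
 [ 660.   -75.5   18. ]
 [ 405.6 -107.8   18. ]]
```

>>> servo_tool --motion "3.3 -3.15 0 0 0;3.3 -3.15 0 0 0;3.3 -3.15 0 0 0;3.3 -3.15 0 0 0;3.3 -3.15 0 0 0;3.3 -3.15 0 0 0;3.3 -3.15 0 0 0;3.3 -3.15 0 0 0;3.3 -3.15 0 0 0;3.3 -3.15 0 0 0"

```text
time_s: 2.0
eef_pos: [523.1, -55.7, 239.6]
tool_rot: [[0.708, 0.706, 0.001], [0.706, -0.708, -0.0], [0.0, 0.001, -1.0]]
wrist_force: [1.0, 0.7, -0.3]
width: 0.998
grasp_force: 0.0
```

>>> servo_tool --motion "0 0 0 -0.13 0;0 0 0 -0.13 0;0 0 0 -0.13 0;0 0 0 0 0;0 0 2 0 0;0 0 2 0 0;0 0 2 0 0;0 0 0 0 0;0 0 0 0 0;0 0 0 0 0"

```text
time_s: 3.0
eef_pos: [523.7, -57.5, 180.2]
tool_rot: [[0.388, 0.922, 0.001], [0.922, -0.388, -0.0], [0.0, 0.001, -1.0]]
wrist_force: [-0.0, 1.0, 0.8]
width: 0.997
grasp_force: 0.0
```

Run:
```python
from h import *
np.set_printoptions(precision=2,suppress=True)
s=telemetry.state();print(s["eef_pos"],s["tool_rot"],s["q"],s["wrist_force"])
m=viewer.camera_model("wrist");print(m["position"])
im=snap("wrist","pics/w1.png")
for q in("stick_center","stack_stand","boards_center"):
    for d in viewer.silhouettes("wrist",q)[:2]:
        r=d["region"].astype(np.uint8);c=max(cv2.findContours(r,0,2)[0],key=cv2.contourArea)
        print(q,d["confidence"],cv2.minAreaRect(c))
        if q=="stick_center":
            a=cv2.approxPolyDP(c,4,True).reshape(-1,2);print(np.c_[a,unproj(m,a,23)])
```

```text
[523.71 -57.49 180.19] [[ 0.39  0.92  0.  ]
 [ 0.92 -0.39 -0.  ]
 [ 0.    0.   -1.  ]] [  5.73  25.69  -7.77 120.54   6.02  34.04 -29.09] [-0.02  1.05  0.75]
[550.95   9.49 314.13]
stick_center 0.7 ((316.18548583984375, 178.16482543945312), (42.896644592285156, 118.09075927734375), 0.716159999370575)
[[297.   119.   535.61  16.58  23.  ]
 [298.   236.   502.49 -60.42  23.  ]
 [334.   237.   526.83 -71.53  23.  ]
 [337.   124.   559.72   2.77  23.  ]]
stack_stand 0.66 ((260.5, 137.0), (68.99998474121094, 39.99999237060547), -0.0)
boards_center 0.69 ((259.5, 59.0), (118.0, 89.0), 90.0)
```

View pics/w1.png

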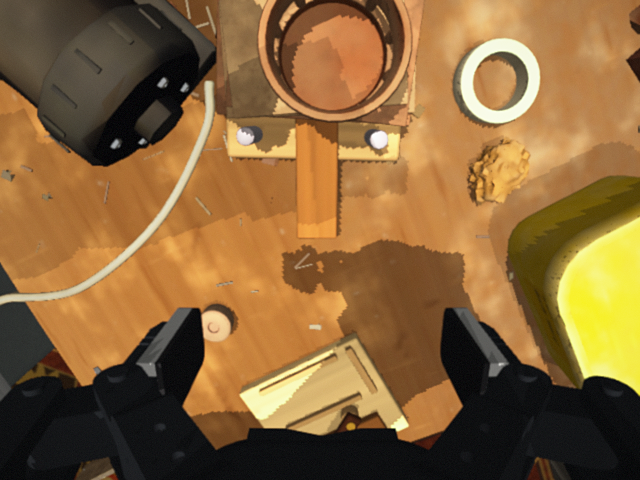

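The wrist view shows the stick between columns 297 and 337, with its free end at row 237 and clear space around it. The heading matches to within 1°.

>>> servo_tool --motion "0.66 -0.49 0 0 0;0 0 2 0 0;0 0 2 0 0;0 0 2 0 0;0 0 2 0 0;0 0 2 0 0;0 0 2 0 0;0 0 2 0 0;0 0 1.5 0 0;0 0 1 0 0"

```text
time_s: 4.2
eef_pos: [521.0, -48.8, 13.4]
tool_rot: [[0.386, 0.922, -0.001], [0.922, -0.386, 0.0], [-0.0, -0.001, -1.0]]
wrist_force: [0.5, 0.4, 0.2]
width: 0.999
grasp_force: 0.0
```

>>> servo_tool --motion "0 0 0 0 0.3;0 0 0 0 0.6;0 0 0 0 0.8;0 0 0 0 0.8;0 0 0 0 0.8;0 0 0 0 0.8;0 0 0 0 0.8;0 0 0 0 0.8;0 0 0 0 0.8;0 0 0 0 0.8" --force 30

```text
time_s: 5.2
eef_pos: [521.7, -49.5, 15.1]
tool_rot: [[0.387, 0.922, 0.002], [0.922, -0.387, -0.0], [0.001, 0.001, -1.0]]
wrist_force: [-0.3, 0.1, 6.1]
width: 0.336
grasp_force: 32.9
```

>>> servo_tool --motion "-0.2 0 0 0 0.8;-0.5 0 0 0 0.8;-0.8 0 0 0 0.8;-0.8 0 0 0 0.8;-0.8 0 0 0 0.8;-0.8 0 0 0 0.8;-0.8 0 0 0 0.8;-0.8 0 0 0 0.8;-0.8 0 0 0 0.8;-0.8 0 0 0 0.8"

```text
time_s: 6.2
eef_pos: [493.2, -115.8, 14.2]
tool_rot: [[0.387, 0.922, -0.0], [0.922, -0.387, -0.0], [-0.0, -0.0, -1.0]]
wrist_force: [1.0, 0.7, 0.6]
width: 0.341
grasp_force: 32.4
```

Run:
```python
from h import *
np.set_printoptions(precision=2,suppress=True)
s=telemetry.state();print(s["eef_pos"],s["wrist_force"],s["torque"],s["width"],s["grasp_force"])
a=snap("scene","pics/s2.png");b=snap("wrist","pics/w2.png")
c=cv2.resize(a[130:330,180:440],None,fx=1.85,fy=1.85)
cv2.imwrite("pics/c2.png",np.hstack([c,cv2.resize(b,(int(640*c.shape[0]/480)//2*1,c.shape[0]//2))[:, :319] if 0 else np.zeros((c.shape[0],1,3),np.uint8)])[:,:,::-1])
```

```text
[ 493.2  -115.81   14.23] [1.01 0.7  0.64] [ 0.21 -0.16  0.01] 0.3405991757780712 32.38254189491272
```

View pics/c2.png

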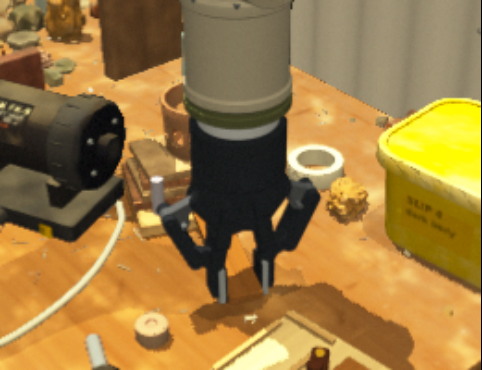

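The gripper is holding the stick, the boards are still behind it and nothing has toppled. The stick's inner end is now in front of the pins, so I'll lift straight up and check the stack.

>>> servo_tool --motion "-0.5 0 0 0 0.8;0 0 0 0 0.8;0 0 -0.5 0 0.8;0 0 -1 0 0.8;0 0 -1.5 0 0.8;0 0 -1.5 0 0.8;0 0 -1.5 0 0.8;0 0 -1 0 0.8;0 0 0 0 0.8;0 0 0 0 0.8"

```text
time_s: 7.3
eef_pos: [491.9, -119.5, 84.4]
tool_rot: [[0.387, 0.922, 0.001], [0.922, -0.387, -0.0], [0.0, 0.001, -1.0]]
wrist_force: [1.1, -0.3, -1.3]
width: 0.341
grasp_force: 32.2
```

Run:
```python
from h import *
np.set_printoptions(precision=2,suppress=True)
s=telemetry.state();print(s["eef_pos"],s["wrist_force"],s["torque"],s["width"],s["grasp_force"],s["q"])
m=viewer.camera_model("wrist");b=snap("wrist","pics/w3.png")
for q in("stick_center","slab_board","catch"):
    for d in viewer.silhouettes("wrist",q)[:2]:
        r=d["region"].astype(np.uint8);c=max(cv2.findContours(r,0,2)[0],key=cv2.contourArea)
        print(q,d["confidence"],cv2.minAreaRect(c))
```

```text
[ 491.87 -119.5    84.45] [ 1.11 -0.28 -1.29] [-0.    0.01  0.01] 0.3414056541446105 32.24264860153198 [ 12.13  33.8   -6.98 127.02  11.57  19.71 -27.34]
stick_center 0.97 ((321.61212158203125, 189.7397918701172), (103.33263397216797, 382.31500244140625), 1.5074357986450195)
slab_board 0.73 ((321.39410400390625, 405.6049499511719), (57.18821334838867, 112.96720886230469), 88.61964416503906)
```

View pics/w3.png

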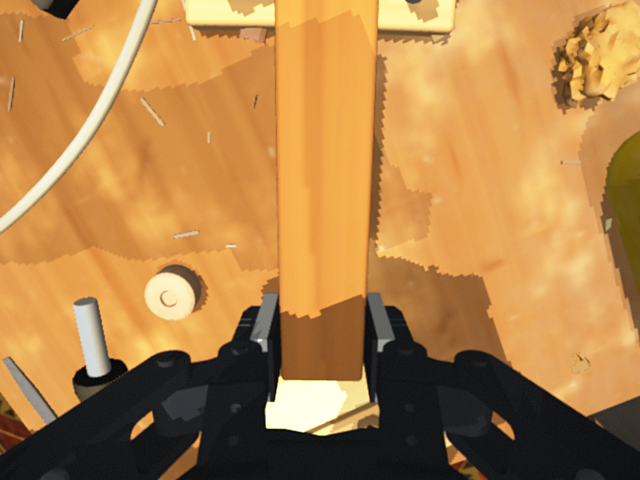

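The wrist view shows the stick held straight between the pads, its free end at row 380, with the stand visible at the top. The stack is out of view, so I'll check it after moving over the channel.

>>> servo_tool --motion "-2.56 -1.46 -1.4 0 0.8;-2.56 -1.46 -1.4 0 0.8;-2.56 -1.46 -1.4 0 0.8;-2.56 -1.46 -1.4 0 0.8;-2.56 -1.46 -1.4 0 0.8;0 0 0 0.136 0.8;0 0 0 0.136 0.8;0 0 0 0.136 0.8;0 0 0 0.136 0.8;0 0 0 0.136 0.8"

```text
time_s: 8.5
eef_pos: [374.8, -209.3, 153.9]
tool_rot: [[0.883, 0.469, -0.001], [0.469, -0.883, 0.0], [-0.001, -0.001, -1.0]]
wrist_force: [0.5, 0.3, 0.2]
width: 0.341
grasp_force: 32.2
```

>>> servo_tool --motion "0 0 0 0.136 0.8;0 0 0 0.136 0.8;0 0 0 0.138 0.8;0 0 0 0 0.8;0 0 0 0 0.8;0 0 0 0 0.8;0 0 0 0 0.8;0 0 0 0 0.8;0 0 0 0 0.8;0 0 0 0 0.8"

```text
time_s: 9.5
eef_pos: [375.0, -209.4, 154.3]
tool_rot: [[0.996, 0.084, 0.0], [0.084, -0.996, -0.0], [0.0, 0.0, -1.0]]
wrist_force: [-0.1, 0.0, -1.2]
width: 0.34
grasp_force: 32.2
```

Run:
```python
from h import *
np.set_printoptions(precision=2,suppress=True)
s=telemetry.state();print(s["eef_pos"],s["tool_rot"],s["q"])
m=viewer.camera_model("wrist");b=snap("wrist","pics/w4.png")
for q in("stick_center","slab_board","catch"):
    for d in viewer.silhouettes("wrist",q)[:2]:
        r=d["region"].astype(np.uint8);c=max(cv2.findContours(r,0,2)[0],key=cv2.contourArea)
        print(q,d["confidence"],cv2.minAreaRect(c))
viewer.camera("top");m=viewer.camera_model("top")
R=[viewer.silhouettes("top",q) for q in ("boards_center","cup_center")]
for l in R:
    for d in l[:2]:print(d["confidence"],d["uv"],cv2.minAreaRect(cv2.findNonZero(d["region"].astype(np.uint8))))
```

```text
[ 374.97 -209.43  154.32] [[ 1.    0.08  0.  ]
 [ 0.08 -1.   -0.  ]
 [ 0.    0.   -1.  ]] [ 17.    23.03   6.19 134.21  -6.2   23.   -56.78]
stick_center 0.98 ((326.0, 190.5), (381.0, 104.0), 90.0)
slab_board 0.7 ((403.1639709472656, 129.737060546875), (60.18626403808594, 245.66448974609375), 2.2025980949401855)
catch 0.65 ((395.19512939453125, 108.74391174316406), (97.29624938964844, 33.42118453979492), 51.34019470214844)
0.57 [264.6, 238.6] ((259.82476806640625, 227.14434814453125), (46.705928802490234, 68.84046936035156), 23.96249008178711)
0.86 [255.4, 216.6] ((256.0, 218.0), (40.0, 42.0), 90.0)
```

View pics/w4.png

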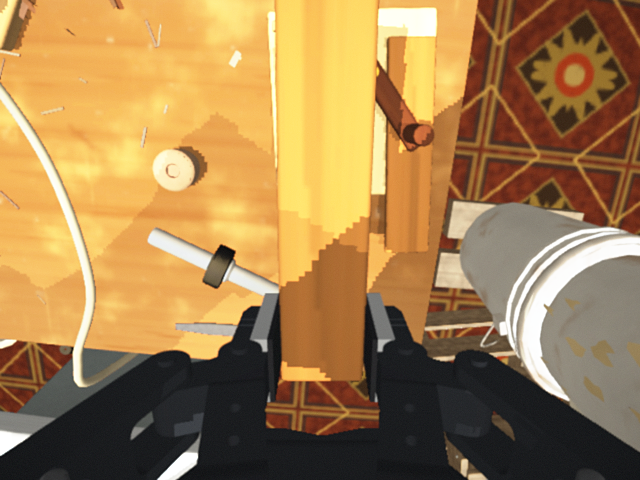

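The wrist view shows the stick along tool x. The glued stick is at columns 386–435 and rows 37–250, the post top is at (421,134), and a drill-like tool lies with its tip near (280,290).

```bash
python3 - <<'E'
from h import *
np.set_printoptions(precision=1,suppress=True)
m=viewer.camera_model("wrist")
im=cv2.imread("pics/w4.png")
# glued stick corners TL TR BL BR
P=unproj(m,[[388,37],[435,37],[385,250],[428,250]],20);print(P)
print("slab far edge",unproj(m,[[270,10],[437,9],[274,165]],12),"post",unproj(m,[[421,134]],63))
print("drill",unproj(m,[[155,237],[220,265],[278,290],[178,326],[240,327]],8))
T=unproj(viewer.camera_model("top"),[[357,345],[392,358],[332,336],[340,373],[390,372]],8);print("top drill",T)
print("stick end",unproj(m,[[282,380],[362,379]],163), unproj(m,[[278,100],[375,100]],163))
x=(P[0]+P[1]-P[2]-P[3])[:2];x=-x/np.hypot(*x);y=np.array([-x[1],x[0]])
c=P.mean(0)[:2];O=c-36*y;print("x",x,"ang",np.degrees(np.arctan2(-x[1],-x[0])),"O",O,"len",np.hypot(*(P[0]-P[2])),np.hypot(*(P[0]-P[1])))
print("channel",O-25*y,"stick centre target end at +66:",O-25*y+66*x,"hinge",O-48*x+10*y)
for k in("channel pts",):
    print(proj(viewer.camera_model("top"),[[*(O+a*x+b*y),12] for a,b in((-88,-53),(-88,53),(30,-53))]))
E
python3 - <<'E'
import cv2
a=cv2.imread("pics/top0.png")[230:400,310:460]
cv2.imwrite("pics/c4.png",cv2.resize(a,None,fx=3.5,fy=3.5,interpolation=cv2.INTER_CUBIC))
E
```

```text
[[ 498.7 -238.8   20. ]
 [ 501.6 -267.5   20. ]
 [ 363.4 -253.6   20. ]
 [ 365.9 -283.5   20. ]]
slab far edge [[ 509.8 -165.3   12. ]
 [ 519.6 -268.4   12. ]
 [ 414.3 -173.2   12. ]] post [[ 443.6 -256.7   63. ]]
drill [[ 355.6  -89.2    8. ]
 [ 338.1 -136.9    8. ]
 [ 322.  -180.4    8. ]
 [ 284.9 -104.5    8. ]
 [ 288.5 -152.7    8. ]]
top drill [[ 338.6 -140.3    8. ]
 [ 314.  -206.8    8. ]
 [ 355.5  -92.7    8. ]
 [ 285.4 -108.     8. ]
 [ 287.5 -202.9    8. ]]
stick end [[ 355.7 -195.9  163. ]
 [ 358.5 -224.6  163. ]] [[ 450.9 -189.5  163. ]
 [ 453.2 -217.9  163. ]]Traceback (most recent call last):
  File "<stdin>", line 12, in <module>
TypeError: return arrays must be of ArrayType
```

View pics/c4.png

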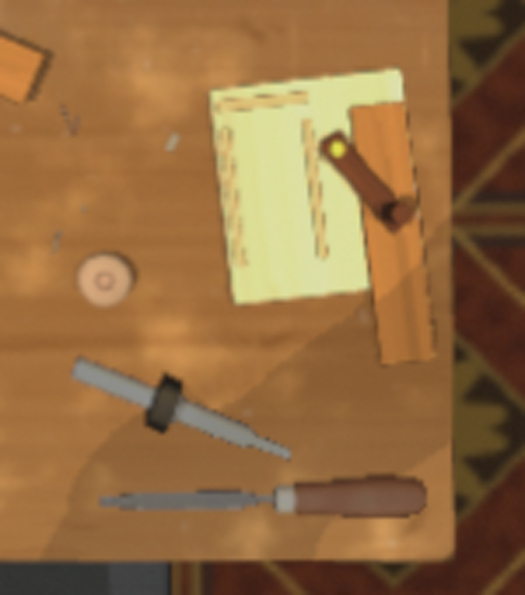

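Run:
```python
from h import *
np.set_printoptions(precision=1,suppress=True)
t=viewer.camera_model("top")
f=lambda q:np.array(q,float)/3.5+[310-.4,230-.4]
L=unproj(t,f([[218,128],[235,265],[230,126],[246,264]]),18);R=unproj(t,f([[302,120],[317,259],[312,119],[328,257]]),18)
S=unproj(t,f([[215,104],[307,98]]),18)
print("left lip",L,"right",R,"stop",S)
im=cv2.cvtColor(cv2.imread("pics/w4.png"),cv2.COLOR_BGR2GRAY)
m=viewer.camera_model("wrist")
P=unproj(m,[[388,37],[435,37],[385,250],[428,250]],20)
for ang in(4.8,5.5,6.2):
    x=-np.array([np.cos(np.radians(ang)),np.sin(np.radians(ang))]);y=np.array([-x[1],x[0]])
    c=P.mean(0)[:2];O=c-36*y
    print(ang,"O",O,"chan",O-25*y,"hinge",O-48*x+10*y)
    M=(L.mean(0)+R.mean(0))[:2]/2
    print(" from lips: chan line point -> slab coords rel. to O",(M-O)@x,(M-O)@y, "wrist edge pts",[( (p[:2]-O)@x,(p[:2]-O)@y) for p in unproj(m,[[270,10],[437,9],[274,165]],12)])
```

```text
left lip [[ 488.3 -168.4   18. ]
 [ 414.5 -177.2   18. ]
 [ 489.4 -174.9   18. ]
 [ 415.  -183.1   18. ]] right [[ 492.6 -213.9   18. ]
 [ 417.7 -221.4   18. ]
 [ 493.2 -219.3   18. ]
 [ 418.8 -227.4   18. ]] stop [[ 501.3 -166.8   18. ]
 [ 504.6 -216.7   18. ]]
4.8 O [ 429.4 -225. ] chan [ 427.3 -200.1] hinge [ 478.  -230.9]
 from lips: chan line point -> slab coords rel. to O -26.4694592111238 -24.665639477450387 wrist edge pts [(np.float64(-85.1241558824987), np.float64(-52.71673822188999)), (np.float64(-86.31417949900273), np.float64(50.855746126881236)), (np.float64(10.664560772470278), np.float64(-52.86773298236693))]
5.5 O [ 428.9 -225. ] chan [ 426.5 -200.1] hinge [ 477.7 -230.4]
 from lips: chan line point -> slab coords rel. to O -27.20863595456205 -24.33773457488647 wrist edge pts [(np.float64(-86.20165550279872), np.float64(-51.67015537807672)), (np.float64(-86.12624517963859), np.float64(51.90913784053652)), (np.float64(9.578067704606587), np.float64(-52.99138970114443))]
6.2 O [ 428.5 -225.1] chan [ 425.8 -200.2] hinge [ 477.3 -229.8]
 from lips: chan line point -> slab coords rel. to O -27.94375151852044 -24.000823621084773 wrist edge pts [(np.float64(-87.26628860545915), np.float64(-50.61048682733526)), (np.float64(-85.92545559843094), np.float64(52.9601549454739)), (np.float64(8.490145007852885), np.float64(-53.10176350466142))]
```

>>> servo_tool --motion "0.19 -0.34 0 -0.02 0.8;0 0 1.8 0 0.8;0 0 1.8 0 0.8;0 0 1.8 0 0.8;0 0 1.8 0 0.8;0 0 1.8 0 0.8;0 0 1.8 0 0.8;0 0 1.2 0 0.8;0 0 0 0 0.8;0 0 0 0 0.8"

```text
time_s: 10.85
eef_pos: [380.4, -207.7, 40.0]
tool_rot: [[0.995, 0.104, -0.009], [0.104, -0.995, 0.004], [-0.008, -0.005, -1.0]]
wrist_force: [-0.3, -0.1, -1.3]
width: 0.34
grasp_force: 32.2
```

Run:
```python
from h import *
np.set_printoptions(precision=2,suppress=True)
s=telemetry.state();print(s["eef_pos"],s["tool_rot"][0],s["wrist_force"],s["torque"])
m=viewer.camera_model("wrist");b=snap("wrist","pics/w5.png")
```

```text
[ 380.39 -207.66   40.04] [ 0.99  0.1  -0.01] [-0.34 -0.07 -1.3 ] [-0.03  0.   -0.02]
```

View pics/w5.png

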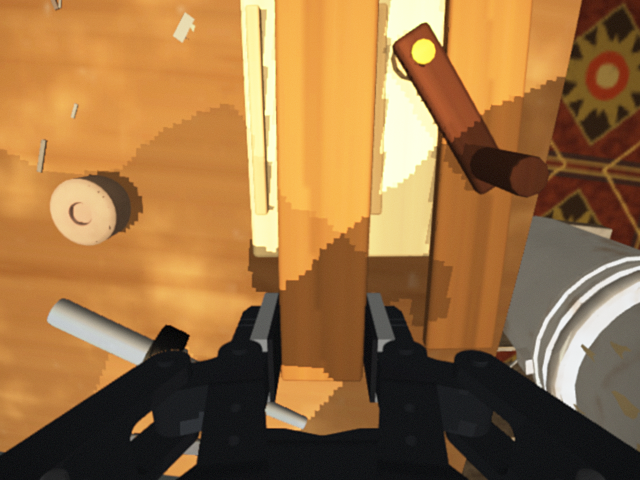

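Run:
```python
from h import *
np.set_printoptions(precision=2,suppress=True)
s=telemetry.state();print(s["time_s"],s["q"],s["eef_pos"],s["tool_rot"])
m=viewer.camera_model("wrist")
print(unproj(m,[[282,380],[362,380],[277,60],[377,60]],48.5))
print("lips",unproj(m,[[258,10],[266,210],[381,10],[373,215]],18),"base -x edge",unproj(m,[[253,257],[431,257]],12))
```

```text
10.9 [ 18.79  37.31   3.45 137.55 -20.52   6.11 -42.06] [ 380.36 -207.71   40.31] [[ 0.99  0.1  -0.01]
 [ 0.1  -0.99  0.  ]
 [-0.01 -0.01 -1.  ]]
[[ 360.31 -194.7    48.5 ]
 [ 363.41 -223.5    48.5 ]
 [ 466.9  -185.21   48.5 ]
 [ 469.87 -213.72   48.5 ]]
lips [[ 486.28 -173.61   18.  ]
 [ 415.21 -181.39   18.  ]
 [ 490.64 -216.2    18.  ]
 [ 417.59 -223.27   18.  ]] base -x edge [[ 392.98 -176.49   12.  ]
 [ 400.84 -251.07   12.  ]]
```

The wrist joint is at its limit: close to the robot the gripper can't go low enough with this end grip. I'll set the stick down on clear bench and regrip it at the middle. It can then be released a few mm above the channel floor at a larger radius.

>>> servo_tool --motion "0 0 -3 0 0.8;0 0 -3 0 0.8;3 -2 0 0 0.8;3 -2 0 0 0.8;3 -2 0 0 0.8;3 -2 0 0 0.8;0 0 2 0 0.8;0 0 2 0 0.8;0 0 0 0 0.8;0 0 0 0 0.8"

```text
time_s: 11.9
eef_pos: [491.1, -116.2, 60.1]
tool_rot: [[0.995, 0.103, -0.009], [0.103, -0.995, 0.004], [-0.009, -0.005, -1.0]]
wrist_force: [0.0, 0.5, -0.1]
width: 0.341
grasp_force: 32.2
```

Run:
```python
from h import *
np.set_printoptions(precision=3,suppress=True)
s=telemetry.state();print(s["time_s"],s["q"],s["eef_pos"],s["tool_rot"])
```

```text
11.9 [ -0.46   37.072  10.856 128.24  -23.367  17.068 -53.334] [ 491.075 -116.227   60.057] [[ 0.995  0.103 -0.009]
 [ 0.103 -0.995  0.004]
 [-0.009 -0.005 -1.   ]]
```

>>> servo_tool --motion "0 0 1.5 0 0.8;0 0 1.5 0 0.8;0 0 1.2 0 0.8;0 0 0.8 0 0.8;0 0 0 0 0.8;0 0 0 0 0.8;0 0 0 0 0.4;0 0 0 0 0.4;0 0 0 0 0.4;0 0 0 0 0.4"

```text
time_s: 12.9
eef_pos: [491.3, -115.6, 9.7]
tool_rot: [[0.995, 0.104, -0.008], [0.104, -0.995, 0.004], [-0.008, -0.005, -1.0]]
wrist_force: [0.9, 0.5, -0.2]
width: 0.604
grasp_force: 0.0
```

>>> servo_tool --motion "0 0 -2 0 0.4;0 0 -3 0 0.4;0 0 -3 0 0.4;0 0 -3 0 0.4;0 0 -3 0 0.4;0 0 -2 0 0.4;0 0 0 0 0.4;0 0 0 0 0.4;0 0 0 0 0.4;0 0 0 0 0.4"

```text
time_s: 13.9
eef_pos: [491.9, -116.3, 168.5]
tool_rot: [[0.995, 0.103, -0.01], [0.103, -0.995, 0.005], [-0.01, -0.006, -1.0]]
wrist_force: [-0.5, -0.4, 0.3]
width: 0.6
grasp_force: 0.0
```

Run:
```python
from h import *
np.set_printoptions(precision=3,suppress=True)
s=telemetry.state();print(s["time_s"],s["q"],s["eef_pos"],s["tool_rot"])
m=viewer.camera_model("wrist");snap("wrist","pics/w6.png")
for d in viewer.silhouettes("wrist","stick_center")[:2]:
    r=d["region"].astype(np.uint8);c=max(cv2.findContours(r,0,2)[0],key=cv2.contourArea)
    a=cv2.approxPolyDP(c,6,True).reshape(-1,2);print(d["confidence"]);print(np.c_[a,unproj(m,a,8)])
```

```text
13.9 [ -7.789  26.892  20.729 124.518 -17.877  32.007 -57.799] [ 491.922 -116.337  168.487] [[ 0.995  0.103 -0.01 ]
 [ 0.103 -0.995  0.005]
 [-0.01  -0.006 -1.   ]]
0.78
[[ 308.      45.     608.868  -93.422    8.   ]
 [ 304.     241.     472.304 -103.28     8.   ]
 [ 340.     242.     474.357 -130.374    8.   ]
 [ 347.      47.     610.296 -119.436    8.   ]]
```

View pics/w6.png

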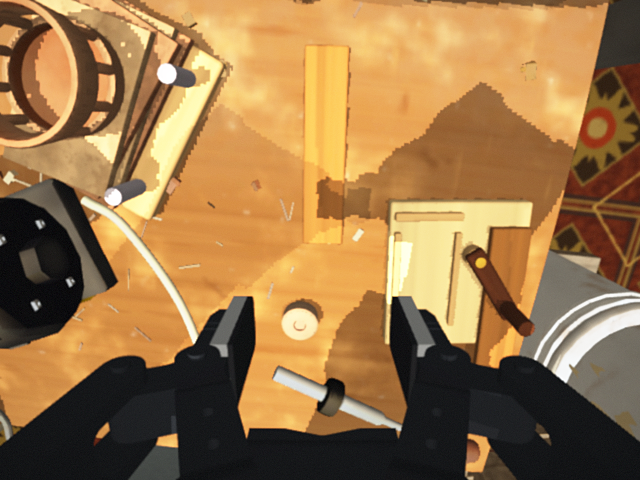

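The wrist view shows the stick flat on the bench from (325,45) to (322,242). At upper left the boards sit flat on the stand with the cup upright. I'll grip the stick at its middle.

>>> servo_tool --motion "2.5 0 0 0.02 0.4;2.5 0 2 0 0.4;0 0 2.5 0 0.4;0 0 2.5 0 0.4;0 0 2.5 0 0.4;0 0 2.5 0 0.4;0 0 2 0 0.4;0 0 1 0 0.4;0 0 0.5 0 0.4;0 0 0.4 0 0.4"

```text
time_s: 15.0
eef_pos: [541.0, -111.2, 10.0]
tool_rot: [[0.996, 0.083, -0.008], [0.083, -0.997, 0.004], [-0.008, -0.005, -1.0]]
wrist_force: [0.9, 0.2, 0.5]
width: 0.597
grasp_force: 0.0
```

>>> servo_tool --motion "0 0 0 0 0.4;0 0 0 0 0.5;0 0 0 0 0.6;0 0 0 0 0.8;0 0 0 0 0.8;0 0 0 0 0.8;0 0 0 0 0.8;0 0 0 0 0.8;0 0 0 0 0.8;0 0 0 0 0.8" --force 35

```text
time_s: 16.0
eef_pos: [541.3, -111.0, 10.9]
tool_rot: [[0.996, 0.084, -0.007], [0.084, -0.996, 0.005], [-0.007, -0.005, -1.0]]
wrist_force: [-1.3, 0.3, 5.1]
width: 0.334
grasp_force: 34.3
```

>>> servo_tool --motion "0 0 -1 0 0.8;0 0 -2 0 0.8;0 0 -3 0 0.8;0 0 -3 0 0.8;-4 2.64 0 0 0.8;-4 2.64 0 0 0.8;-4 2.64 0 0 0.8;0 0 0 -0.015 0.8;0 0 0 0 0.8;0 0 0 0 0.8"

```text
time_s: 17.0
eef_pos: [429.9, -200.0, 101.1]
tool_rot: [[0.995, 0.099, -0.007], [0.099, -0.995, 0.005], [-0.007, -0.005, -1.0]]
wrist_force: [0.8, 0.4, -0.2]
width: 0.338
grasp_force: 34.9
```

Run:
```python
from h import *
np.set_printoptions(precision=3,suppress=True)
s=telemetry.state();print(s["time_s"],s["q"],s["eef_pos"],s["tool_rot"],s["width"],s["grasp_force"])
m=viewer.camera_model("wrist");snap("wrist","pics/w7.png")
zt=s["eef_pos"][2]-2.
for d in viewer.silhouettes("wrist","stick_center")[:2]:
    r=d["region"].astype(np.uint8);c=max(cv2.findContours(r,0,2)[0],key=cv2.contourArea)
    a=cv2.approxPolyDP(c,6,True).reshape(-1,2);print(d["confidence"]);print(np.c_[a,unproj(m,a,zt)])
```

```text
17.0 [  9.007  31.646  13.061 131.051 -20.976  19.651 -44.222] [ 429.923 -199.983  101.085] [[ 0.995  0.099 -0.007]
 [ 0.099 -0.995  0.005]
 [-0.007 -0.005 -1.   ]] 0.33764047235899614 34.88545596599579
0.88
[[ 283.     126.     497.933 -180.045   99.085]
 [ 277.     137.     494.286 -178.364   99.085]
 [ 286.     422.     382.167 -189.336   99.085]
 [ 326.     434.     377.731 -206.224   99.085]
 [ 357.     427.     382.607 -218.517   99.085]
 [ 366.     129.     499.639 -206.744   99.085]]
```

View pics/w7.png

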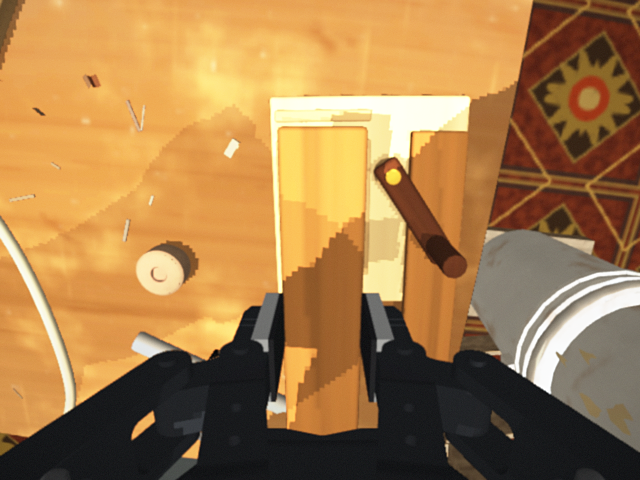

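The wrist view shows the stick's far end at row 127, just short of the stop and centred over the channel. I'll lower it.

>>> servo_tool --motion "-0.2 0 1 0 0.8;0 0 2 0 0.8;0 0 1.5 0 0.8;0 0 1 0 0.8;0 0 0.8 0 0.8;0 0 0.6 0 0.8;0 0 0.4 0 0.8;0 0 0.1 0 0.8;0 0 0 0 0.8;0 0 0 0 0.8"

```text
time_s: 18.1
eef_pos: [426.3, -200.3, 27.0]
tool_rot: [[0.995, 0.099, -0.008], [0.099, -0.995, 0.004], [-0.007, -0.005, -1.0]]
wrist_force: [-0.1, -0.8, 0.1]
width: 0.334
grasp_force: 34.9
```

Run:
```python
from h import *
np.set_printoptions(precision=3,suppress=True)
s=telemetry.state();print(s["q"],s["eef_pos"],s["tool_rot"],s["wrist_force"],s["torque"])
```

```text
[ 14.553  39.645   5.497 133.051 -24.434   8.714 -41.335] [ 426.298 -200.286   26.976] [[ 0.995  0.099 -0.008]
 [ 0.099 -0.995  0.004]
 [-0.007 -0.005 -1.   ]] [-0.089 -0.833  0.1  ] [-0.048  0.056  0.02 ]
```

>>> servo_tool --motion "0 0 0.1 0 0.8;0 0 0.1 0 0.8;0 0 0 0 0.8;0 0 0 0 0.5;0 0 0 0 0.5;0 0 0 0 0.5;0 0 0 0 0.5;0 0 -0.5 0 0.5;0 0 -1 0 0.5;0 0 -1.5 0 0.5"

```text
time_s: 19.1
eef_pos: [426.0, -200.3, 55.1]
tool_rot: [[0.995, 0.098, -0.009], [0.098, -0.995, 0.005], [-0.009, -0.006, -1.0]]
wrist_force: [-0.1, -1.3, 0.1]
width: 0.5
grasp_force: 0.0
```

>>> servo_tool --motion "0 0 -2.5 0 0.5;0 0 -2.5 0 0.5;0 0 -2.5 0 0.5;0 0 -2.5 0 0.5;-0.5 0 -2 0 0.5;0 0 0 0 1;0 0 0 0 1;0 0 0 0 1;0 0 0 0 1;0 0 0 0 1"

```text
time_s: 20.1
eef_pos: [422.2, -201.3, 174.0]
tool_rot: [[0.995, 0.098, -0.01], [0.098, -0.995, 0.005], [-0.009, -0.006, -1.0]]
wrist_force: [-0.2, -0.0, -0.0]
width: -0.001
grasp_force: 0.0
```

Run:
```python
from h import *
np.set_printoptions(precision=3,suppress=True)
s=telemetry.state();print(s["time_s"],s["q"],s["eef_pos"],s["tool_rot"])
m=viewer.camera_model("wrist");im=snap("wrist","pics/w8.png")
for d in viewer.silhouettes("wrist","stick_center")[:2]:
    r=d["region"].astype(np.uint8);c=max(cv2.findContours(r,0,2)[0],key=cv2.contourArea)
    a=cv2.approxPolyDP(c,6,True).reshape(-1,2);print(d["confidence"]);print(np.c_[a,unproj(m,a,20)])
print("hinge px",proj(m,[[477.5,-230.3,30],[443.6,-256.7,63]]))
```

```text
20.1 [  3.6    24.157  20.531 128.808 -16.717  30.099 -47.227] [ 422.153 -201.341  174.043] [[ 0.995  0.098 -0.01 ]
 [ 0.098 -0.995  0.005]
 [-0.009 -0.006 -1.   ]]
0.87
[[ 303.     114.     494.348 -179.908   20.   ]
 [ 304.     291.     364.619 -191.719   20.   ]
 [ 342.     295.     364.206 -221.107   20.   ]
 [ 343.     115.     496.35  -206.951   20.   ]]
0.59
[[ 41.      0.    554.002   0.44   20.   ]
 [  0.      0.    553.272  30.657  20.   ]
 [  0.     66.    510.226  33.33   20.   ]
 [ 17.     68.    509.473  20.4    20.   ]]
hinge px [[375.272 147.695]
 [416.804 212.065]]
```

View pics/w8.png

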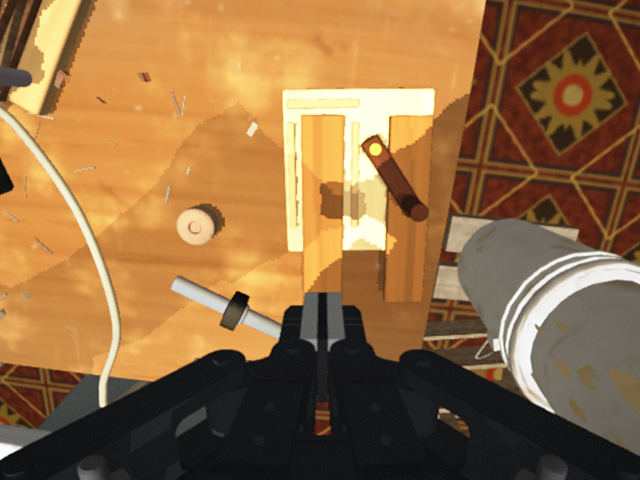

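The wrist view shows the stick (columns 303–343) lying flat between the lips, its end at row 114 next to the stop, and the catch still clear with its pivot at (377,149) and post at (418,212). With the fingers shut I'll come down outside the post and push it round.

>>> servo_tool --motion "0.6 4.3 0 0 1;0.6 4.3 0 0 1;0 0 2.5 0 1;0 0 2.5 0 1;0 0 2.5 0 1;0 0 2.5 0 1;0 0 1.5 0 1;0 0 1 0 1;0 0 0.3 0 1;0 0 0 0 1"

```text
time_s: 21.2
eef_pos: [441.7, -285.3, 46.0]
tool_rot: [[0.995, 0.098, -0.009], [0.098, -0.995, 0.005], [-0.008, -0.006, -1.0]]
wrist_force: [0.8, -0.4, 0.9]
width: 0.003
grasp_force: 0.0
```

Run:
```python
from h import *
np.set_printoptions(precision=3,suppress=True)
s=telemetry.state();print(s["q"],s["eef_pos"],s["tool_rot"],s["wrist_force"])
O=np.array([428.5,-225.5]);X=np.array([-.995,-.0993]);Y=np.array([.0993,-.995])
d=s["eef_pos"][:2]-O;p=np.array([d@X,d@Y]);print("slab",p)
for th,R in((-.57,26),(-.3,20.5),(0,20.5),(.3,20.5),(.6,20.5),(.9,20.5),(1.2,19.5),(1.4,18),(1.48,17)):
    q=np.array([-48+44*np.cos(th),10-44*np.sin(th)])-R*np.array([-np.sin(th),-np.cos(th)])
    e=(q-p)/10;p=q;print(th,q,"tool dx dy cm",-e[0],e[1])
```

```text
[ 19.449  39.208  10.65  125.802 -23.049  17.368 -34.444] [ 441.651 -285.294   46.004] [[ 0.995  0.098 -0.009]
 [ 0.098 -0.995  0.005]
 [-0.008 -0.006 -1.   ]] [ 0.8   -0.443  0.905]
slab [-7.148 60.801]
-0.57 [-24.987  55.633] tool dx dy cm 1.7839070888091484 -0.5167423717966436
-0.3 [-12.023  42.587] tool dx dy cm -1.2963431644912575 -1.3045948378339767
0 [-4.  30.5] tool dx dy cm -0.8023358715030795 -1.2087287120173862
0.3 [ 0.093 16.582] tool dx dy cm -0.40929697580841246 -1.3918491066024017
0.6 [-0.11   2.075] tool dx dy cm 0.020303199746005605 -1.4506397657709134
0.9 [ -4.591 -11.723] tool dx dy cm 0.4480897509351426 -1.3798490950327502
1.2 [-13.881 -23.944] tool dx dy cm 0.9290536877938091 -1.2220363896202173
1.4 [-22.783 -30.3  ] tool dx dy cm 0.8901853945931663 -0.6356635977025078
1.48 [-27.08  -32.277] tool dx dy cm 0.42971235938333835 -0.19769599964749887
```

>>> servo_tool --motion "0.25 -0.9 0 0 1;0.25 -0.9 0 0 1;-0.4 -0.6 0 0 1;-0.4 -0.6 0 0 1;-0.2 -0.7 0 0 1;-0.2 -0.7 0 0 1;0 -0.7 0 0 1;0 -0.75 0 0 1;0.22 -0.7 0 0 1;0.22 -0.7 0 0 1"

```text
time_s: 22.2
eef_pos: [432.0, -212.7, 46.5]
tool_rot: [[0.995, 0.099, -0.009], [0.099, -0.995, 0.005], [-0.008, -0.005, -1.0]]
wrist_force: [-0.4, -1.2, -0.1]
width: 0.002
grasp_force: 0.5
```

>>> servo_tool --motion "0.46 -0.61 0 0 1;0.46 -0.61 0 0 1;0.45 -0.32 0 0 1;0.45 -0.32 0 0 1;0.2 -0.1 0 0 1;0.2 -0.1 0 0 1;0 0 0 0 1;0 0 0 0 1;0 0 0 0 1;0 0 0 0 1"

```text
time_s: 23.2
eef_pos: [452.0, -190.8, 46.5]
tool_rot: [[0.995, 0.098, -0.008], [0.098, -0.995, 0.005], [-0.008, -0.005, -1.0]]
wrist_force: [-0.4, 0.7, 0.8]
width: -0.0
grasp_force: 0.0
```

>>> servo_tool --motion "-1 0 0 0 1;-1 0 0 0 1;0 0 -3 0 1;0 0 -3 0 1;0 0 -4 0 1;0 0 -4 0 1;-1 1 0 0 1;0 0 0 0 1;0 0 0 0 1;0 0 0 0 1"

```text
time_s: 24.2
eef_pos: [423.7, -203.8, 185.6]
tool_rot: [[0.995, 0.098, -0.01], [0.098, -0.995, 0.005], [-0.01, -0.006, -1.0]]
wrist_force: [-0.4, 0.5, -0.0]
width: 0.003
grasp_force: 0.0
```

Run:
```python
from h import *
np.set_printoptions(precision=3,suppress=True)
s=telemetry.state();print(s["time_s"],s["eef_pos"],s["wrist_force"])
m=viewer.camera_model("wrist");im=snap("wrist","pics/w9.png")
for q,z in(("stick_center",20),("catch",30)):
  for d in viewer.silhouettes("wrist",q)[:1]:
    r=d["region"].astype(np.uint8);c=max(cv2.findContours(r,0,2)[0],key=cv2.contourArea)
    a=cv2.approxPolyDP(c,6,True).reshape(-1,2);print(q,d["confidence"]);print(np.c_[a,unproj(m,a,z)])
```

```text
24.2 [ 423.696 -203.824  185.583] [-0.442  0.46  -0.017]
stick_center 0.93
[[ 336.     161.     465.306 -208.39    20.   ]
 [ 299.     168.     457.629 -182.089   20.   ]
 [ 303.     296.     356.368 -193.558   20.   ]
 [ 338.     290.     364.393 -220.897   20.   ]]
catch 0.76
[[ 379.     142.     482.345 -236.268   30.   ]
 [ 295.     146.     473.851 -178.558   30.   ]
 [ 294.     162.     462.768 -178.744   30.   ]
 [ 306.     168.     459.402 -187.499   30.   ]
 [ 378.     157.     472.06  -236.952   30.   ]]
```

View pics/w9.png

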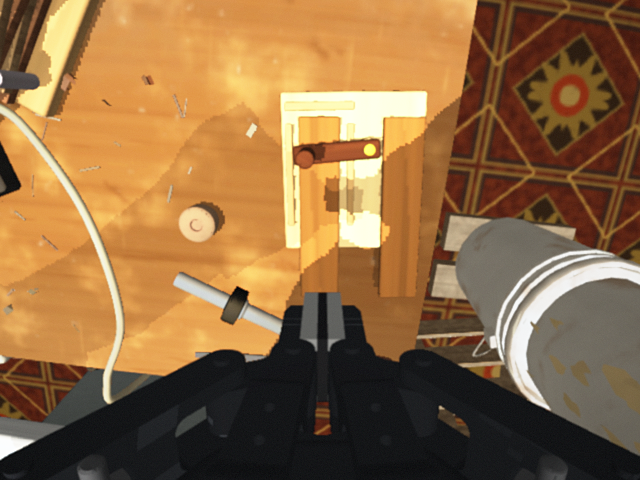

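The wrist view shows the catch square across the stick at about 1.5 rad, with its post at (303,155). The stick lies flat in the channel, its end by the stop at row 116, and the gripper is clear, so I'm handing in.

```bash
python3 -c "
from workcell import job
print(job.job_done())"
```

```text
the job is handed in; nothing more can be done
None
```

The job is handed in at about 24 s on the robot's clock, with no verdict returned; by the last pictures the stick lies flat in the channel by its stop, the catch is across it at about 1.5 rad, and, when last seen after the draw, the boards sat flat on the stand with the cup upright.

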